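Unload the sloping drilling jig

ROBOT

A 6-joint arm with a two-finger parallel gripper is mounted at the origin on the work surface. World frame = base frame: x ahead of the robot, y to its left, z up, the work surface at z = 0. Lengths are in m, angles in degrees, forces in N, time in s.
With the tool pointing down it reaches from about 0.375 to 0.9 m from the base axis. Payload 3.1 kg.
Tool frame: the origin (TCP) lies on the centre line of the jaws, within the pads' length; the fingertips stand finger_overhang ahead of it and the grasp point (between the pads) lies 5 mm behind it (finger_overhang is the distance from the TCP to the fingertips, in m); z points along the fingers, y is the line along which they close (so a half turn about z gives the same grasp; the last joint's range is limited). The gripper opens to 87 mm and grips with 3 to 60 N. Pads are 19 mm wide; open, the fingers measure 117 mm over their backs; the gripper's body (75 mm by 190 mm) begins 51 mm behind the grasp point.
Start: joints at [55.204, 30.224, 82.088, -0, 67.689, -10.227], TCP at [0.26, 0.568, 0.237] pointing down, gripper open.
Joint ranges: [-176.69, 176.69], [-43.24, 126.21], [12.49, 139.97], [-82, 262], [0, 151.66], [-163.58, 163.58]. Speed limits (degrees/s): [159.86, 159.86, 180, 180, 180, 180].

INTERFACE

Orientations are given as a 3x3 rotation matrix whose columns are the frame's x, y, z axes.
In Python, from rig import read_state, capture, calibration, hand_in, finger_overhang gives the robot as it stands.
- The arm moves only by the tool send_rows, never from a script. Its argument "plan" is a list of rows, each a list of 5 numbers: the closure in counts, from 0 (fully open) to 255 (shut), then the shift along the tool's x, y, z in m, then the turn about the tool's z in rad. A call has 1 to 20 rows; each row shifts and turns the commanded pose from where the row before left it, along the tool's axes as they then stand; what a row does not reach is not made up. A row lasts 1/12 s, in which the tool goes at most 41.7 mm and 7.16 degrees, less where a joint would pass 70% of its speed; a pose out of reach is approached as far as the arm can. A call is refused whole if a number of a shift passes 0.0417 or a number of a turn 0.125, either way. A call with a gripper value outside its range is refused whole. The fingers move at their own pace and stop on an object; the grip force is fixed at half the most. Time passes only in rows, so rows that do not move let the fingers close. It gives the time, the measured TCP pose, the force, the opening and the grip force at its end, in the units of the state.
- read_state(): the state, without advancing time (a new reading comes with each control period).
- capture(name): name is "side" or "top" or "wrist"; returns (picture, depth): 420x560x3 uint8, blue, green, red; 420x560 float32, m along the optical axis (not along the pixel's ray), 0 where there is no reading.
- calibration(name): a dict with "fx", "fy", "cx", "cy" (pixels), "xyz" and "rotation" of the camera in the world. Camera axes: x right, y down, z forward; pixel columns grow to the right and rows downward; lengths in m; the calibration is good to about 2 mm. A picture is of the moment at which its call begins: read the wrist's pose just before it. calibration takes no time and is no camera call; for the wrist camera it gives the pose at the moment of the call.
- hand_in(): hands the job in; it is judged then, once.
The state is a dict: "time_s": time; "joint_positions": joint angles; "qvel": joint speeds; "tau": joint torques, N m; "position": TCP position; "tcp_rot": TCP orientation; "force": force on the tool from outside, world axes, zero at the start; "moment": the same for the moment, N m; "opening": opening from 0.0 (shut) to 1.0 (fully open); "grasp_force": force on a finger pad.
Only numpy, scipy, OpenCV 4.12 (cv2) and the standard library are available. Lean on these libraries where they do the work, as an engineer would, in place of code of your own. Each camera call takes 0.05 s, during which the arm holds its last target. There are 200 camera calls.

TASK

The beech rack rail in the sloping drilling jig has been bored. Draw the aluminium drill plate off by its wooden handle, straight along its two locating pins without letting it cock or bind or forcing it, and set it down flat, handle up, in the middle of the green mat; then take the bored rail out of its nest and lay it flat in the empty part of the grey tray, beside the finished rail. Set both down gently rather than dropping them, let go, and do not disturb the other things on the bench.

Things in the scene. Friction and masses are not known exactly. Their poses are not given: they have to be found in the camera images.
- jig: The whole drilling jig, fixed: a plywood stand on the bench, 190 x 260 mm on plan and 125 mm high with its bed. Origin: bench level, straight below the middle of the bed; z up; x, level, from its low side (nearer the robot) to its high side.
- bed: Dark brown bed of the jig, 150 (x) x 250 (y) mm, sloping 30 degrees. Origin: middle of its upper face, 75 mm above the bench. x: up the slope; y: level, along its length; z: square out of the bed, along the locating pins. Four 20 mm steel pillars, 40 mm high, at x = +-46, y = +-62 mm carry the drill plate. Stops 16 mm high hold the rail's two ends and two lower corners; 120 mm of both its long faces is open.
- pin_a (a point): Tip of one locating pin, 12 mm across, on the pillar at bed x = +46, y = +62 mm; the tip is 82 mm above the bed, 42 mm above the pillar's shoulder. Axes as the bed.
- pin_b (a point): Tip of the other locating pin, alike, on the pillar at bed x = -46, y = -62 mm.
- drill_plate: Aluminium drill plate, 124 (x) x 200 (y) x 10 (z) mm, 0.5 kg, four steel bushes 2.5 mm proud in a row on top. Origin: middle of its underside; z out of its top. It starts on the four pillars (origin 40 mm above the bed), axes parallel to the bed's, its two 14 mm holes over the 12 mm pins, which stand 32 mm proud of its top; it is clear of them after 42 mm of travel along the bed's z.
- plate_grip (a point): Middle of the drill plate's handle, a wooden block 20 (x) x 50 (y) x 42 (z) mm on the centre of the plate's top; the point lies on the plate's z axis 31 mm above its underside (21 mm above its top). Axes as the plate.
- rail: The bored rack rail, pale beech, 45 (x) x 170 (y) x 36 (z) mm, about 0.18 kg, with four 19 mm holes. Origin: middle of its underside. It starts lying on the bed below the drill plate, its centre on the bed's centre and its axes parallel to the bed's.
- rail_mid (a point): Centre of the rail, 18 mm above its underside. Axes as the rail.
- mat: Green rubber mat fixed on the bench, 200 (x) x 250 (y) x 4 mm. Origin: middle of its underside, on the bench.
- mat_top (a point): Middle of the mat's upper face.
- tray: Grey plastic tray fixed on the bench, outside 220 (x) x 234 (y) x 24 mm high, walls and floor 7 mm thick, open on top. Origin: middle of its underside. A finished rail lies in it along the +x wall.
- tray_free (a point): Middle of the empty part of the tray, at the height of its inner floor (7 mm above the bench). The empty part measures about 155 (x) x 220 (y) mm. Axes as the tray.
- done_rail_mid (a point): Bystander: centre of the finished rail in the tray, 45 x 170 x 36 mm, as the bored one; lying along the tray's y.
- gouge: Bystander: turning gouge lying on the bench, 430 mm long with a wooden handle 31 mm thick; origin on the bench below its middle, blade to +y.
- wax_tin: Bystander: tin of wax on the bench, 80 mm across, 50 mm high; origin in the middle of its underside.
- blanks: Bystander: two unbored rail blanks, one on the other, about 50 x 175 x 72 mm; origin in the middle of the underside.
Things that resemble listed ones, but are neither listed nor needed, are in the scene too. Leave any orange look-alike of the rail alone.

How it is judged:
By the outcome, as a careful person would: the job done as asked, in the order asked, and still so for the second after the job is handed in, with the robot touching nothing.
It also fails if it takes over 64 s, if anything falls off the work surface, if the arm or the gripper's body presses on something with over 40 N, if the wrist force passes 120 N, or if a joint passes its speed limit or range.

## Working session

There is one attempt and no reset: what is moved stays moved. The work goes in short steps, Python scripts to look and compute and a tool call to move; the robot and the scene stay as the last step left them, time stands still between calls to the robot, and variables do not carry over. Pictures are saved under pics/ and viewed, at most 10 in all, crops included, and the job is handed in when it is done.

Besides the shell and the picture viewer there is one more tool, called after "Call:" as a command line: name --pt "numbers of a row" for each row, then --argument value for the rest. send_rows: Moves the arm, as the interface text tells. Its arguments: {"type":"object","properties":{"plan":{"type":"array","items":{"type":"array","items":{"type":"number"}}}},"required":["plan"]}

```bash
mkdir -p pics; ls; python3 - <<'E'
from rig import *
import cv2,numpy as np
s=read_state();print({k:np.round(v,3).tolist() for k,v in s.items()},finger_overhang)
for n in("side","top"):
    p,d=capture(n);cv2.imwrite(f"pics/{n}0.png",p);np.savez(f"{n}0.npz",p=p,d=d);c=calibration(n);print(n,{k:np.round(v,4).tolist() for k,v in c.items()})
print(calibration("wrist"))
E
```

```text
pics
{'time_s': 0.0, 'joint_positions': [55.204, 30.276, 82.156, 0.001, 67.689, -10.227], 'qvel': [0.037, -0.023, -0.048, -0.031, -0.021, 0.069], 'tau': [-0.0, -44.004, -17.659, 0.063, 0.058, -0.0], 'position': [0.259, 0.568, 0.236], 'tcp_rot': [[-0.909, 0.416, -0.001], [0.416, 0.909, -0.002], [0.0, -0.002, -1.0]], 'force': [-0.69, -0.146, 0.209], 'moment': [0.007, 0.024, -0.021], 'grasp_force': 0.0, 'opening': 1.004} 0.014
side {'fx': 393.5698, 'fy': 393.5698, 'cx': 279.7833, 'cy': 201.7398, 'xyz': [0.371, -0.8506, 0.6697], 'rotation': [[0.9925, -0.0517, 0.1105], [-0.1213, -0.5167, 0.8476], [0.0133, -0.8546, -0.5191]]}
top {'fx': 443.0014, 'fy': 443.0014, 'cx': 279.3481, 'cy': 209.6926, 'xyz': [0.4073, 0.0171, 1.253], 'rotation': [[0.0276, -0.9968, 0.0751], [-0.9996, -0.028, -0.005], [0.0071, -0.0749, -0.9972]]}
{'fx': 357.3923207327452, 'fy': 357.3923207327452, 'cx': 277.86546226721873, 'cy': 207.32409192795436, 'xyz': array([0.18935307, 0.60053414, 0.38371252]), 'rotation': array([[ 0.41549207,  0.87309192,  0.25510162],
       [ 0.90959494, -0.39824967, -0.1184662 ],
       [-0.00183774,  0.28126091, -0.95962958]])}
```

View pics/top0.png

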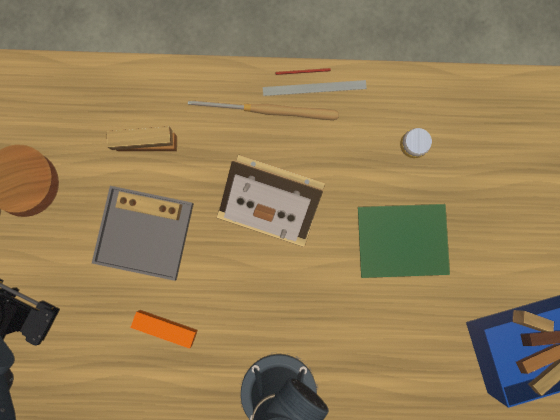

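View pics/side0.png

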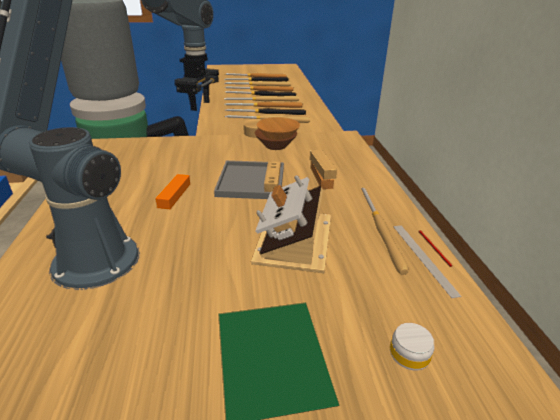

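The top view shows the jig at (270,200) with the brown handle at (264,213), the mat at (404,241), the tray at (143,233) with the finished rail at (149,206), and the orange decoy at (163,329). The side view agrees: the jig slopes up, away from the robot.

```bash
cat >h.py <<'E'
from rig import *
import cv2,numpy as np
def rays(n_or_c,uv):
    c=calibration(n_or_c) if isinstance(n_or_c,str) else n_or_c
    uv=np.atleast_2d(np.float64(uv));d=np.c_[(uv[:,0]-c["cx"])/c["fx"],(uv[:,1]-c["cy"])/c["fy"],np.ones(len(uv))]
    return np.array(c["xyz"]),d@np.array(c["rotation"]).T
def onz(c,uv,z):
    o,d=rays(c,uv);return o+d*((z-o[2])/d[:,2])[:,None]
def cloud(c,depth):
    v,u=np.mgrid[:420,:560];o,d=rays(c,np.c_[u.ravel(),v.ravel()])
    return (o+d*depth.ravel()[:,None]).reshape(420,560,3)
def big(m,near=None):
    cs,_=cv2.findContours(m.astype(np.uint8),cv2.RETR_EXTERNAL,cv2.CHAIN_APPROX_NONE)
    if near is not None: cs=[k for k in cs if cv2.pointPolygonTest(k,near,True)>-8]
    return max(cs,key=cv2.contourArea)
def rect(P):
    (c,s,a)=cv2.minAreaRect(np.float32(P[:,:2]*1000));return np.round(c,1),np.round(s,1),round(a,1)
E
python3 - <<'E'
from h import *
f=np.load("top0.npz");p,d=f["p"],f["d"];hsv=cv2.cvtColor(p,cv2.COLOR_BGR2HSV);X=cloud("top",d)
for q in[(300,213),(264,213),(404,241),(143,233),(300,230),(310,210),(200,330)]:print(q,hsv[q[1],q[0]],X[q[1],q[0]].round(4))
H,S,V=cv2.split(hsv)
m=(H>50)&(H<85)&(S>100);k=big(m,(404,241))[:,0];print("mat",rect(onz("top",k,.004)))
t=(S<60)&(V>40)&(V<140)&(np.abs(X[...,2]-.012)<.03);k=big(t,(143,245))[:,0];print("tray",rect(onz("top",k,.024)))
w=np.zeros((420,560),bool);w[165:245,215:325]=1
hm=w&(H<15)&(S>80)&(V>60);k=big(hm,(264,213));print("handle px",cv2.minAreaRect(k),cv2.contourArea(k))
ph=X[hm&(cv2.drawContours(np.zeros((420,560),np.uint8),[k],-1,1,-1)>0)];print("handle",np.median(ph,0))
pl=w&(S<45)&(V>110);k=big(pl,(285,203));mm=cv2.drawContours(np.zeros((420,560),np.uint8),[k],-1,1,-1)>0
P=X[mm&pl];
for _ in range(4):
    c=P.mean(0);n=np.linalg.svd(P-c,full_matrices=False)[2][2];n*=np.sign(n[2]);P=P[np.abs((P-c)@n)<.006]
print("plate n",n,"tilt",np.degrees(np.arccos(n[2])),"yaw",np.degrees(np.arctan2(-n[1],-n[0])),c,len(P))
yw=np.cross([0,0,1.],-n);yw[2]=0
yv=np.cross([0,0,1],[-n[0],-n[1],0]);yv/=np.linalg.norm(yv);xv=np.cross(yv,n)
uv=k[:,0];o,dd=rays("top",uv);s=((c-o)@n)/(dd@n);Q=o+dd*s[:,None]
r=cv2.minAreaRect(np.float32(np.c_[(Q-c)@xv,(Q-c)@yv]*1000));print("plate rect mm",r,"ctr",c+xv*r[0][0]/1e3+yv*r[0][1]/1e3)
o_=p.copy();cv2.drawContours(o_,[k],-1,(0,0,255),1);cv2.imwrite("pics/m.png",cv2.resize(o_[150:260,200:340],None,fx=5,fy=5,interpolation=0))
E
```

```text
(300, 213) [ 13  38 175] [ 0.4849 -0.0412  0.1311]
(264, 213) [ 13 143 143] [0.4803 0.0493 0.1609]
(404, 241) [ 62  88 107] [ 0.4228 -0.342   0.0068]
(143, 233) [ 14  24 117] [0.4248 0.3892 0.0133]
(300, 230) [16 97 76] [ 0.4442 -0.0465  0.0507]
(310, 210) [ 16 101  71] [ 0.4968 -0.0699  0.0839]
(200, 330) [ 19 125 185] [ 0.1605  0.222  -0.0011]Traceback (most recent call last):
  File "<stdin>", line 5, in <module>
  File "h.py", line 15, in big
    return max(cs,key=cv2.contourArea)
ValueError: max() iterable argument is empty
```

```bash
cat > m.py <<'E'
from h import *
f=np.load("top0.npz");p,d=f["p"],f["d"];hsv=cv2.cvtColor(p,cv2.COLOR_BGR2HSV);X=cloud("top",d)
H,S,V=cv2.split(hsv)
m=(H>40)&(H<90)&(S>60);k=big(m,(404,241))[:,0];print("mat",rect(onz("top",k,.004)))
t=(S<60)&(V>40)&(V<160);t[:,:80]=0;t[:,215:]=0;k=big(t,(143,245))[:,0];print("tray",rect(onz("top",k,.022)))
dr=np.zeros_like(t);dr[190:222,112:185]=(S>60)[190:222,112:185];k=big(dr,(150,206))[:,0];print("done",rect(onz("top",k,.043)))
w=np.zeros((420,560),bool);w[165:245,215:325]=1
hm=w&(S>120)&(V>100)&(H<17);k=big(hm,(264,213));print("handle px",cv2.minAreaRect(k),cv2.contourArea(k))
ph=X[hm&(cv2.drawContours(np.zeros((420,560),np.uint8),[k],-1,1,-1)>0)];print("handle",np.median(ph,0))
pl=w&(S<55)&(V>110);k=big(pl,(285,203));mm=cv2.drawContours(np.zeros((420,560),np.uint8),[k],-1,1,-1)>0
P=X[mm&pl];
for _ in range(4):
    c=P.mean(0);n=np.linalg.svd(P-c,full_matrices=False)[2][2];n*=np.sign(n[2]);P=P[np.abs((P-c)@n)<.006]
print("plate n",n,"tilt",np.degrees(np.arccos(n[2])),"yaw",np.degrees(np.arctan2(-n[1],-n[0])),c,len(P))
yv=np.cross([0,0,1],[-n[0],-n[1],0]);yv/=np.linalg.norm(yv);xv=np.cross(yv,n)
uv=k[:,0];o,dd=rays("top",uv);s=((c-o)@n)/(dd@n);Q=o+dd*s[:,None]
r=cv2.minAreaRect(np.float32(np.c_[(Q-c)@xv,(Q-c)@yv]*1000));print("plate rect mm",r,"ctr",c+xv*r[0][0]/1e3+yv*r[0][1]/1e3)
o_=p.copy();cv2.drawContours(o_,[k],-1,(0,0,255),1);cv2.imwrite("pics/m.png",cv2.resize(o_[150:260,200:340],None,fx=5,fy=5,interpolation=0))
E
python3 m.py
```

```text
mat (array([ 424.9, -340.2]), array([198.3, 248.4]), 3.6)
tray (array([426.2, 389. ]), array([236.3, 219.2]), 79.9)
done (array([500. , 369.6]), array([179.2,  46.4]), 79.9)
handle px ((263.5500183105469, 212.35000610351562), (18.973663330078125, 12.33288288116455), 18.434947967529297) 206.0
handle [0.48265571 0.04998887 0.15368181]
plate n [-0.63627486  0.19639656  0.7460447 ] tilt 41.751090954273685 yaw -17.15369057065976 [0.50039428 0.04598733 0.12339463] 239
plate rect mm ((-2.520904541015625, -1.4733810424804688), (201.8594970703125, 157.53297424316406), 89.25240325927734) ctr [0.49816268 0.04513418 0.12171597]
```

View pics/m.png

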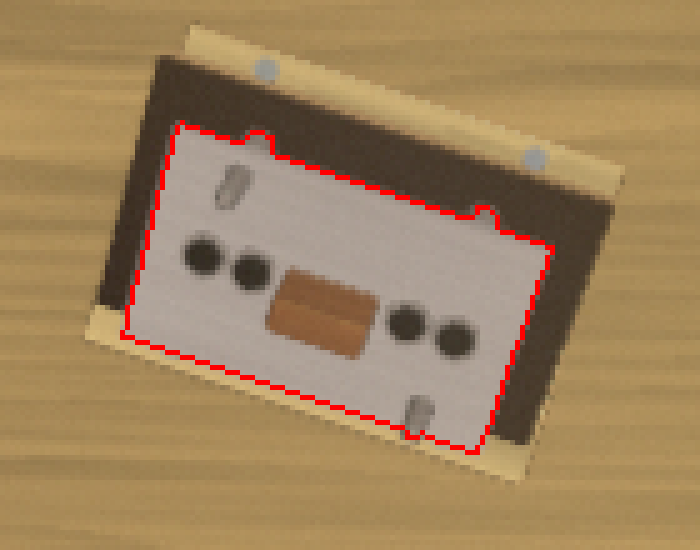

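The crop shows the plate outline cleanly, its corners at about (178,123), (553,248), (478,453), (125,335), and the pin tips near (226,205) and (413,435). The depth plane is unreliable, so I use the known 30° slope and known heights instead.

```bash
cat > j.py <<'E'
from h import *
cr=lambda L:np.array(L)/5.+[199.5,149.5]
C=cr([(178,123),(553,248),(480,453),(125,335)]);tips=cr([(228,204),(413,432)])
h=cr([(288,302),(372,320),(358,357),(267,327)])
psi=np.radians(-17)
for _ in range(6):
    n=np.array([-.5*np.cos(psi),-.5*np.sin(psi),.75**.5]);y=np.array([-np.sin(psi),np.cos(psi),0]);x=np.cross(y,n)
    if _==0: c=onz("top",C.mean(0),.1183)[0]
    o,d=rays("top",C);Q=o+d*(((c-o)@n)/(d@n))[:,None]
    m=Q.mean(0);c=c+(m-c)+n*0; c=c+n*((.1183-c[2])/n[2])
    e=(Q[0]-Q[1])+(Q[3]-Q[2]);psi=np.arctan2(-e[0],e[1])
print("psi",np.degrees(psi),"topctr",c,"bed origin",c-.05*n)
print("corners x,y mm",(np.c_[(Q-c)@x,(Q-c)@y]*1e3).round(1))
a=onz("top",tips[:1],.075+.082*.866+.023)[0];b=onz("top",tips[1:],.075+.082*.866-.023)[0]
print("tips",a,b,"bed from tips",(a+b)/2-.082*n,"sep",((a-b)@x).round(4),((a-b)@y).round(4), "psi",np.degrees(psi)+0)
ht=c+.042*n;o,d=rays("top",h);Q=o+d*(((ht-o)@n)/(d@n))[:,None];print("handle top in plate mm",(np.c_[(Q-c)@x,(Q-c)@y]*1e3).round(1))
E
python3 j.py
```

```text
psi -16.84638434728671 topctr [0.49634911 0.04554806 0.1183    ] bed origin [0.52027624 0.03830289 0.07499873]
corners x,y mm [[ 62.4  99.5]
 [ 62.1 -98.9]
 [-62.1 -98.7]
 [-62.4  98.2]]
tips [0.53440963 0.09720772 0.169012  ] [0.4256955  0.00256686 0.123012  ] bed from tips [0.51929306 0.03800521 0.07499792] sep 0.0894 0.1221 psi -16.84638434728671
handle top in plate mm [[  7.6  17.7]
 [ 12.8 -24.7]
 [ -9.2 -23.6]
 [ -9.4  24.2]]
```

Call:
send_rows --pt "0 0 0 0 -0.068" --pt "0 0 0 0 -0.068" --pt "0 -0.0203 -0.024 0 0" --pt "0 -0.0203 -0.024 0 0" --pt "0 -0.0203 -0.024 0 0" --pt "0 -0.0203 -0.024 0 0" --pt "0 -0.0203 -0.024 0 0" --pt "0 -0.0203 -0.024 0 0" --pt "0 -0.0203 -0.024 0 0" --pt "0 -0.0203 -0.024 0 0" --pt "0 -0.0203 -0.024 0 0" --pt "0 -0.0203 -0.024 0 0" --pt "0 -0.0203 -0.024 0 0" --pt "0 -0.0203 -0.024 0 0" --pt "0 -0.0203 -0.024 0 0" --pt "0 -0.0203 -0.024 0 0" --pt "0 -0.0203 -0.024 0 0" --pt "0 -0.0203 -0.024 0 0" --pt "0 -0.0203 -0.024 0 0" --pt "0 -0.0203 -0.024 0 0"

```text
time_s: 1.77
position: [0.4851, 0.0478, 0.2363]
tcp_rot: [[-0.957, 0.289, -0.001], [0.289, 0.957, 0.0], [0.001, -0.0, -1.0]]
force: [0.8, -0.2, 0.0]
opening: 1.0
grasp_force: 0.0
```

```bash
cat > e.py <<'E'
from h import *
import sys
def err(tgt,yaw):
    s=read_state();R=np.array(s["tcp_rot"]);y=np.degrees(np.arctan2(R[1,1],R[0,1]))
    print("t",round(s["time_s"],2),"pos",np.round(s["position"],4),"toolY",y.round(2),"tilt",np.round(R[:2,2],4),"F",np.round(s["force"],1),"open",round(s["opening"],3),"gf",round(s["grasp_force"],1))
    dy=np.radians(yaw-y);c,sn=np.cos(-dy),np.sin(-dy)
    Rn=R@np.array([[c,-sn,0],[sn,c,0],[0,0,1]])
    print("turn rad",round(-dy,4),"then shift tool",np.round(Rn.T@(np.array(tgt)-s["position"]),4))
if __name__=="__main__":
    a=[float(v) for v in sys.argv[1:]];err(a[:3],a[3])
E
python3 e.py .4831 .0494 .1367 73.15
python3 - <<'E'
from h import *
p,d=capture("wrist");cv2.imwrite("pics/w1.png",p)
print(calibration("wrist"))
E
```

```text
t 1.77 pos [0.4851 0.0478 0.2363] toolY 73.21 tilt [-0.0007  0.0002] F [ 0.8 -0.2  0. ] open 1.0 gf 0.0
turn rad 0.001 then shift tool [0.0023 0.0009 0.0996]
{'fx': 357.3923207327452, 'fy': 357.3923207327452, 'cx': 277.86546226721873, 'cy': 207.32409192795436, 'xyz': array([0.41444706, 0.06629252, 0.38425313]), 'rotation': array([[ 0.29077506,  0.91684637,  0.27357374],
       [ 0.95678704, -0.27776684, -0.08604734],
       [-0.00290248,  0.28677223, -0.9579944 ]])}
```

View pics/w1.png

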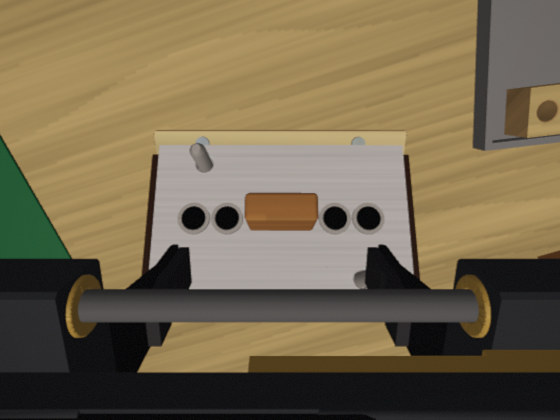

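The wrist view shows the plate square to the image, the handle centred at about (281,211) between the tapering fingers, and a pin at (202,155). That agrees with the estimate to within 2 mm.

Call:
send_rows --pt "0 0.0011 0.0005 0.012 0" --pt "0 0.0011 0.0005 0.012 0" --pt "0 0 0 0.012 0" --pt "0 0 0 0.012 0" --pt "0 0 0 0.012 0" --pt "0 0 0 0.012 0" --pt "0 0 0 0.01 0" --pt "0 0 0 0.009 0" --pt "0 0 0 0.0086 0" --pt "0 0 0 0 0" --pt "0 0 0 0 0"

```text
time_s: 2.73
position: [0.4829, 0.051, 0.1365]
tcp_rot: [[-0.957, 0.289, -0.001], [0.289, 0.957, 0.0], [0.001, -0.0, -1.0]]
force: [0.2, -0.6, 1.3]
opening: 0.999
grasp_force: 0.0
```

```bash
python3 e.py .4831 .0494 .1367 73.15
python3 - <<'E'
from h import *
p,d=capture("wrist");q,_=capture("side");cv2.imwrite("pics/ws2.png",np.hstack([cv2.resize(p,(400,300)),cv2.resize(q[150:300,200:400],(400,300),interpolation=2)]))
E
```

```text
t 2.73 pos [0.4829 0.051  0.1365] toolY 73.23 tilt [-0.0012  0.0001] F [ 0.2 -0.6  1.3] open 0.999 gf 0.0
turn rad 0.0013 then shift tool [-0.0007 -0.0015 -0.0002]
```

View pics/ws2.png

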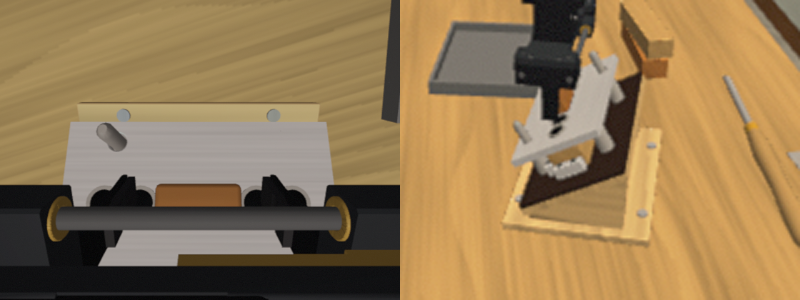

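The handle sits centred between the fingers (columns 155–241, fingers at 135 and 262), with the fingertips just above the plate. Closing now.

Call:
send_rows --pt "60 0 0 0 0" --pt "90 0 0 0 0" --pt "105 0 0 0 0" --pt "120 0 0 0 0" --pt "150 0 0 0 0" --pt "200 0 0 0 0" --pt "200 0 0 0 0" --pt "200 0 0 0 0" --pt "200 0 0 0 0"

```text
time_s: 3.58
position: [0.483, 0.0509, 0.1369]
tcp_rot: [[-0.957, 0.289, -0.0], [0.289, 0.957, -0.0], [0.0, -0.0, -1.0]]
force: [-0.4, 0.9, -0.1]
opening: 0.569
grasp_force: 30.0
```

```bash
python3 e.py .4831 .0494 .1367 73.15
```

```text
t 3.58 pos [0.483  0.0509 0.1369] toolY 73.23 tilt [-0.0003 -0.    ] F [-0.4  0.9 -0.1] open 0.569 gf 30.0
turn rad 0.0013 then shift tool [-0.0005 -0.0014  0.0002]
```

Call:
send_rows --pt "200 0.001 0 -0.00173 0" --pt "200 0.001 0 -0.00173 0" --pt "200 0.001 0 -0.00173 0" --pt "200 0.001 0 -0.00173 0" --pt "200 0.001 0 -0.00173 0" --pt "200 0 0 0 0"

```text
time_s: 4.08
position: [0.478, 0.0525, 0.1458]
tcp_rot: [[-0.957, 0.289, -0.0], [0.289, 0.957, 0.0], [0.0, -0.0, -1.0]]
force: [-1.4, 0.3, -5.0]
opening: 0.576
grasp_force: 30.0
```

```bash
python3 e.py .4783 .0523 .1456 73.2; python3 - <<'E'
from h import *
q,_=capture("side");cv2.imwrite("pics/s3.png",cv2.resize(q[150:280,220:350],(590,590),interpolation=2))
E
```

```text
t 4.08 pos [0.478  0.0525 0.1458] toolY 73.23 tilt [-0.0003  0.0001] F [-1.4  0.3 -5. ] open 0.576 gf 30.0
turn rad 0.0005 then shift tool [-0.0003 -0.0001  0.0002]
```

View pics/s3.png

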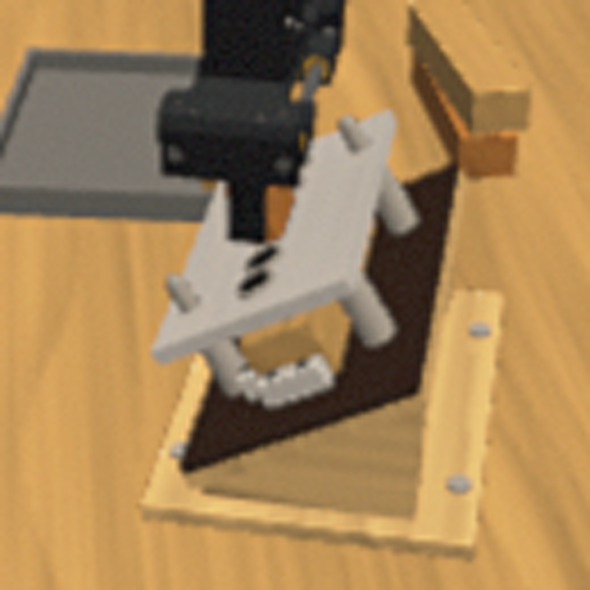

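The plate is rising parallel to the bed and carries only its own weight (5 N), so nothing is binding. I continue.

Call:
send_rows --pt "200 0.001 0 -0.00173 0" --pt "200 0.001 0 -0.00173 0" --pt "200 0.001 0 -0.00173 0" --pt "200 0.001 0 -0.00173 0" --pt "200 0.001 0 -0.00173 0" --pt "200 0.001 0 -0.00173 0" --pt "200 0.001 0 -0.00173 0" --pt "200 0.001 0 -0.00173 0"

```text
time_s: 4.8
position: [0.4706, 0.0547, 0.1596]
tcp_rot: [[-0.957, 0.289, 0.0], [0.289, 0.957, -0.0], [-0.0, 0.0, -1.0]]
force: [0.6, 0.5, -5.4]
opening: 0.57
grasp_force: 30.0
```

Call:
send_rows --pt "200 0.001 0 -0.00173 0" --pt "200 0.001 0 -0.00173 0" --pt "200 0.001 0 -0.00173 0" --pt "200 0.001 0 -0.00173 0" --pt "200 0.001 0 -0.00173 0" --pt "200 0.001 0 -0.00173 0" --pt "200 0.001 0 -0.00173 0" --pt "200 0.001 0 -0.00173 0" --pt "200 0.001 0 -0.00173 0" --pt "200 0.001 0 -0.00173 0" --pt "200 0.001 0 -0.00173 0" --pt "200 0 0 0 0"

```text
time_s: 5.8
position: [0.4601, 0.0579, 0.1788]
tcp_rot: [[-0.957, 0.289, 0.0], [0.289, 0.957, -0.0], [-0.0, 0.0, -1.0]]
force: [-0.1, -0.3, -4.8]
opening: 0.573
grasp_force: 30.0
```

```bash
python3 e.py .4249 -.3402 .24 93.6; python3 - <<'E'
from h import *
q,_=capture("side");cv2.imwrite("pics/s4.png",cv2.resize(q[130:280,210:360],(590,590),interpolation=2))
E
```

```text
t 5.8 pos [0.4601 0.0579 0.1788] toolY 73.23 tilt [ 0.0003 -0.    ] F [-0.1 -0.3 -4.8] open 0.573 gf 30.0
turn rad -0.3555 then shift tool [ 0.0601 -0.3951 -0.0612]
```

View pics/s4.png

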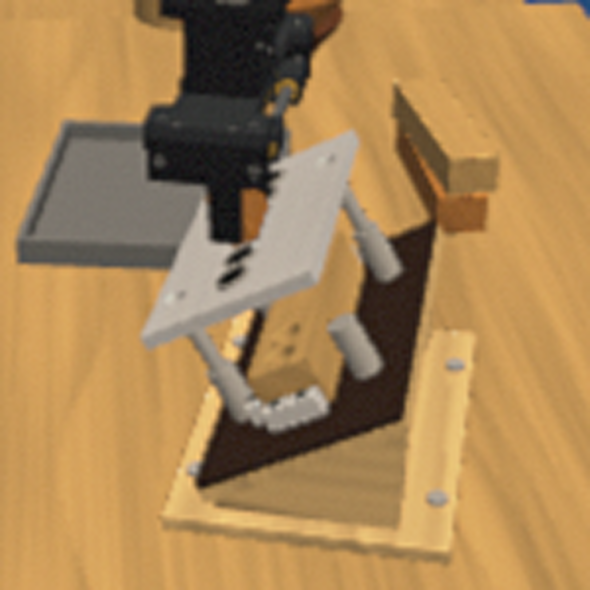

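The plate is clear of both pins, still tilted 30°, at its own weight. Next I continue along the pin axis, turn, and carry it to the mat.

Call:
send_rows --pt "200 0.006 0 -0.0104 0" --pt "200 0.006 0 -0.0104 0" --pt "200 0.006 0 -0.0104 0" --pt "200 0.006 0 -0.0104 0" --pt "200 0.006 0 -0.0104 0" --pt "200 0 0 0 -0.06" --pt "200 0 0 0 -0.06" --pt "200 0 0 0 -0.06" --pt "200 0 0 0 -0.06" --pt "200 0 0 0 -0.06" --pt "200 0 0 0 -0.0555"

```text
time_s: 6.77
position: [0.431, 0.0667, 0.2315]
tcp_rot: [[-0.998, -0.066, 0.001], [-0.066, 0.998, -0.0], [-0.001, -0.0, -1.0]]
force: [0.4, -0.9, -5.4]
opening: 0.574
grasp_force: 30.0
```

Call:
send_rows --pt "200 0.0015 -0.01 0 0" --pt "200 0.003 -0.0202 0 0" --pt "200 0.0035 -0.0242 0 0" --pt "200 0.0035 -0.0242 0 0" --pt "200 0.0035 -0.0242 0 0" --pt "200 0.0035 -0.0242 0 0" --pt "200 0.0035 -0.0242 0 0" --pt "200 0.0035 -0.0242 0.01 0" --pt "200 0.0035 -0.0242 0.01 0" --pt "200 0.0035 -0.0242 0.01 0" --pt "200 0.0035 -0.0242 0.01 0" --pt "200 0.0035 -0.0242 0.01 0" --pt "200 0.0035 -0.0242 0.01 0" --pt "200 0.0035 -0.0242 0.01 0" --pt "200 0.0035 -0.0242 0.01 0" --pt "200 0.0035 -0.0242 0.01 0" --pt "200 0.003 -0.0242 0.01 0" --pt "200 0.002 -0.02 0.01 0" --pt "200 0.001 -0.01 0.01 0" --pt "200 0 0 0.01 0"

```text
time_s: 8.43
position: [0.3989, -0.3633, 0.1006]
tcp_rot: [[-0.998, -0.059, 0.002], [-0.059, 0.998, -0.004], [-0.002, -0.004, -1.0]]
force: [-0.6, -0.0, -4.9]
opening: 0.571
grasp_force: 30.0
```

```bash
python3 e.py .3982 -.3419 .062 93.6; python3 - <<'E'
from h import *
q,_=capture("side");w,_=capture("wrist");cv2.imwrite("pics/s5.png",np.hstack([cv2.resize(q[200:420,160:380],(390,390),interpolation=2),cv2.resize(w,(400,390))]))
E
```

```text
t 8.43 pos [ 0.3989 -0.3633  0.1006] toolY 93.4 tilt [ 0.0024 -0.0041] F [-0.6 -0.  -4.9] open 0.571 gf 30.0
turn rad -0.0035 then shift tool [-0.0006  0.0216  0.0385]
```

View pics/s5.png

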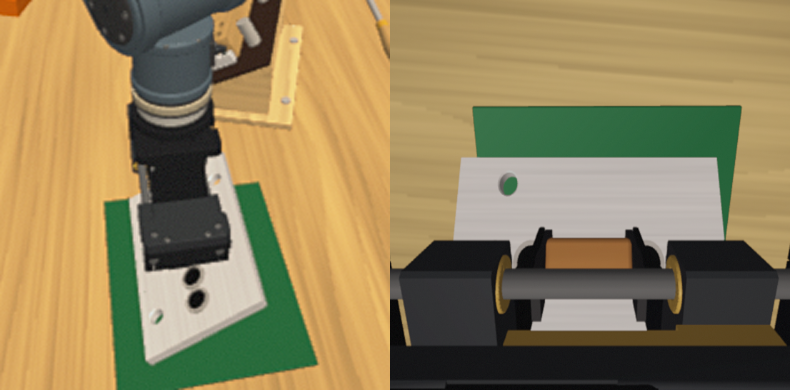

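The plate is over the mat, still tilted and held firmly. It is 21 mm too far in y, so I correct that and descend to just above contact.

Call:
send_rows --pt "200 0 0.008 0 -0.0035" --pt "200 0 0.0076 0.006 0" --pt "200 0 0.006 0.008 0" --pt "200 0 0 0.008 0" --pt "200 0 0 0.006 0" --pt "200 0 0 0.003 0" --pt "200 0 0 0 0"

```text
time_s: 9.12
position: [0.3972, -0.3377, 0.0689]
tcp_rot: [[-0.998, -0.067, -0.001], [-0.067, 0.998, 0.001], [0.0, 0.001, -1.0]]
force: [-0.3, 0.1, -4.5]
opening: 0.574
grasp_force: 30.0
```

Call:
send_rows --pt "200 0 0 0.0015 0" --pt "200 0 0 0.0015 0" --pt "200 0 0 0.0015 0" --pt "200 0 0 0.0015 0" --pt "200 0 0 0 0"

```text
time_s: 9.53
position: [0.3971, -0.3381, 0.0633]
tcp_rot: [[-0.998, -0.066, -0.0], [-0.066, 0.998, 0.0], [0.0, 0.0, -1.0]]
force: [-0.6, -0.3, -3.7]
opening: 0.571
grasp_force: 30.0
```

```bash
python3 e.py .3982 -.3419 .062 93.6
```

```text
t 9.53 pos [ 0.3971 -0.3381  0.0633] toolY 93.78 tilt [-0.0001  0.0001] F [-0.6 -0.3 -3.7] open 0.571 gf 30.0
turn rad 0.0031 then shift tool [-0.0009 -0.0039  0.0013]
```

Call:
send_rows --pt "200 0 -0.002 -0.002 0" --pt "200 0 -0.002 0 0" --pt "200 0 0 0.0015 0" --pt "200 0 0 0.0015 0" --pt "200 -0.0027 0 0.0018 0" --pt "200 -0.0027 0 0.0018 0" --pt "200 -0.0025 0 0.0019 0" --pt "200 -0.0025 0 0.0019 0" --pt "200 0 0 0 0"

```text
time_s: 10.28
position: [0.4083, -0.3414, 0.0548]
tcp_rot: [[-0.998, -0.067, -0.0], [-0.067, 0.998, -0.0], [0.0, -0.0, -1.0]]
force: [-0.8, -0.3, -2.1]
opening: 0.568
grasp_force: 30.0
```

```bash
python3 e.py .4249 -.3402 .036 93.6; python3 - <<'E'
from h import *
q,_=capture("side");w,_=capture("wrist");cv2.imwrite("pics/s6.png",np.hstack([cv2.resize(q[200:420,160:380],(390,390),interpolation=2),cv2.resize(w,(400,390))]))
E
```

```text
t 10.28 pos [ 0.4083 -0.3414  0.0548] toolY 93.83 tilt [-0.     -0.0002] F [-0.8 -0.3 -2.1] open 0.568 gf 30.0
turn rad 0.004 then shift tool [-0.0167  0.0001  0.0188]
```

View pics/s6.png

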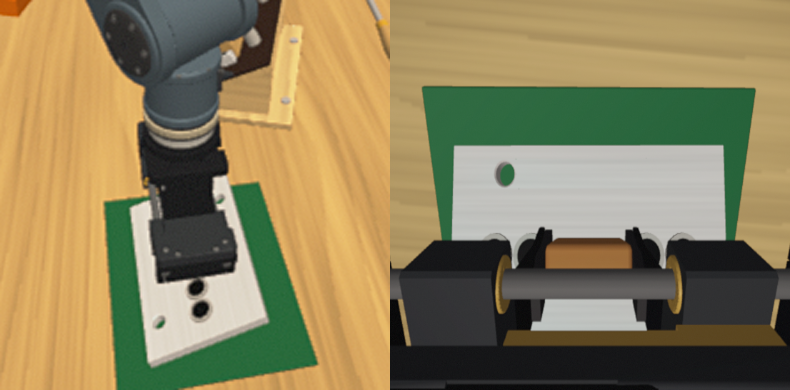

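The plate is pivoting gently in the pads, with its low edge resting on the mat and only about 3 N there. I continue the arc.

Call:
send_rows --pt "200 -0.0023 0 0.0021 0" --pt "200 -0.0023 0 0.0021 0" --pt "200 -0.0022 0 0.0023 0" --pt "200 -0.0022 0 0.0023 0" --pt "200 -0.002 0 0.0024 0" --pt "200 -0.002 0 0.0024 0" --pt "200 -0.0018 0 0.0013 0" --pt "200 -0.0018 0 0.0013 0" --pt "200 0 0 0 0"

```text
time_s: 11.13
position: [0.4245, -0.3398, 0.0385]
tcp_rot: [[-0.998, -0.066, -0.0], [-0.066, 0.998, 0.001], [0.0, 0.001, -1.0]]
force: [-3.2, 0.4, -1.3]
opening: 0.572
grasp_force: 30.0
```

Call:
send_rows --pt "200 0 0 0.0012 0" --pt "200 0 0 0.0012 0" --pt "200 0 0 0 0"

```text
time_s: 11.38
position: [0.4253, -0.34, 0.0367]
tcp_rot: [[-0.998, -0.065, 0.002], [-0.065, 0.998, -0.0], [-0.002, -0.0, -1.0]]
force: [2.2, 2.7, 1.2]
opening: 0.57
grasp_force: 30.0
```

```bash
python3 e.py .4249 -.3402 .036 93.6; python3 - <<'E'
from h import *
q,_=capture("side");w,d=capture("wrist");cv2.imwrite("pics/s7.png",np.hstack([cv2.resize(q[230:420,170:360],(390,390),interpolation=2),cv2.resize(w,(400,390))]))
c=calibration("wrist");X=cloud(c,d)
for u,v in[(330,170),(480,170),(380,170),(330,210),(480,210),(330,235),(480,235)]:print(np.round(X[v,u],4))
E
```

```text
t 11.38 pos [ 0.4253 -0.34    0.0367] toolY 93.73 tilt [ 0.0018 -0.    ] F [2.2 2.7 1.2] open 0.57 gf 30.0
turn rad 0.0023 then shift tool [ 0.0005 -0.0002  0.0007]
[ 0.3778 -0.3177  0.0135]
[ 0.3729 -0.2458  0.0145]
[ 0.3761 -0.2937  0.0143]
[ 0.3981 -0.3154  0.0127]
[ 0.3956 -0.2346  0.0036]
[ 0.4108 -0.3143  0.0147]
[ 0.4093 -0.2319  0.0044]
```

Call:
send_rows --pt "200 0 0 0.001 0" --pt "200 0 0 0.0005 0" --pt "200 0 0 0 0"

```text
time_s: 11.73
position: [0.4253, -0.3403, 0.0359]
tcp_rot: [[-0.998, -0.065, 0.002], [-0.065, 0.998, -0.001], [-0.002, -0.001, -1.0]]
force: [3.6, 2.9, 6.2]
opening: 0.571
grasp_force: 30.0
```

Call:
send_rows --pt "100 0 0 0 0" --pt "70 0 0 0 0" --pt "40 0 0 0 0" --pt "0 0 0 0 0" --pt "0 0 0 0 0" --pt "0 0 0 0 0" --pt "0 0 0 -0.004 0" --pt "0 0 0 -0.01 0" --pt "0 0 0 -0.02 0" --pt "0 0 0 -0.03 0" --pt "0 0 0 -0.035 0" --pt "0 0 0 -0.035 0" --pt "0 0 0 -0.035 0" --pt "0 0 0 -0.035 0"

```text
time_s: 12.9
position: [0.4241, -0.3398, 0.2416]
tcp_rot: [[-0.998, -0.066, 0.0], [-0.066, 0.998, -0.001], [-0.0, -0.001, -1.0]]
force: [0.0, -0.2, -0.1]
opening: 0.996
grasp_force: 0.0
```

```bash
cat > n.py <<'E'
from h import *
c=calibration("wrist");w,d=capture("wrist");X=cloud(c,d);hsv=cv2.cvtColor(w,cv2.COLOR_BGR2HSV)
P=X[(np.abs(X[...,2]-.014)<.006)&(hsv[...,1]<50)&(hsv[...,2]>100)&(d>0)]
A=np.c_[P[:,:2]-P[:,:2].mean(0),np.ones(len(P))];co=np.linalg.lstsq(A,P[:,2],rcond=None)[0];print("plate slope deg",np.degrees(co[:2]),"z",co[2],len(P))
f,_=capture("top");np.savez("top1.npz",p=f)
S=cv2.cvtColor(f,cv2.COLOR_BGR2HSV);m=(S[...,1]<55)&(S[...,2]>110);m[:190]=0;m[290:]=0;m[:,:345]=0;m[:,460:]=0
k=big(m)[:,0];print("plate",rect(onz("top",k,.014)))
E
python3 e.py .4249 -.3402 .036 93.6; python3 n.py
```

```text
t 12.9 pos [ 0.4241 -0.3398  0.2416] toolY 93.8 tilt [ 0.0004 -0.0006] F [ 0.  -0.2 -0.1] open 0.996 gf 0.0
turn rad 0.0035 then shift tool [-0.0007 -0.0003  0.2056]
plate slope deg [-0.020266    0.01506328] z 0.013977328017239983 18738
plate (array([ 424.8, -353.2]), array([126.8, 231.1]), 3.6)
```

The plate lies flat on the mat (slope under 0.03°, top at z = 14 mm). Next, the rail. I measure the finger thickness in the tool frame from wrist depth, since the vertical tool meets the tilted rail.

```bash
python3 - <<'E'
from h import *
s=read_state();c=calibration("wrist");w,d=capture("wrist");X=cloud(c,d)
R=np.array(s["tcp_rot"]);L=(X-s["position"])@R;L=L[(d>0)]
for a in np.arange(-.03,.016,.003):
    q=L[(L[:,2]>a)&(L[:,2]<a+.003)&(np.abs(L[:,1])<.08)&(L[:,0]<.02)]
    for sg in(-1,1):
        z=q[q[:,1]*sg>0]
        if len(z):print(round(a*1e3),sg,len(z),"y",(np.percentile(z[:,1],[2,98])*1e3).round(1),"x",(np.percentile(z[:,0],[2,98])*1e3).round(1))
E
```

```text
-30 -1 99 y [-56.  -43.2] x [-9.1 11.6]
-30 1 101 y [43.4 56.2] x [-9.8 11.6]
-27 -1 153 y [-55.6 -43.2] x [-9.1 11.4]
-27 1 149 y [43.3 56. ] x [-8.6 11.5]
-24 -1 143 y [-54.8 -43.2] x [-8.9 11.5]
-24 1 140 y [43.5 55.3] x [-9.5 11.6]
-21 -1 109 y [-54.4 -43.7] x [ 5.6 11.4]
-21 1 112 y [44.  54.9] x [ 6.7 11.4]
-18 -1 118 y [-53.6 -43.9] x [ 4.9 11.4]
-18 1 123 y [44.1 54.1] x [ 4.7 11.4]
-15 -1 128 y [-53.2 -43.6] x [ 2.6 11.2]
-15 1 126 y [43.9 53.3] x [ 2.9 11.2]
-12 -1 143 y [-52.4 -43.2] x [ 1.  11.3]
-12 1 150 y [43.3 52.3] x [ 1.  11.4]
-9 -1 128 y [-52.1 -43.1] x [-0.8 11.2]
-9 1 121 y [43.4 52.1] x [-0.6 11.3]
-6 -1 115 y [-51.5 -43.1] x [-1.9 11.2]
-6 1 108 y [43.3 52. ] x [-1.8 11.3]
-3 -1 115 y [-52.  -43.2] x [-3.7 11.2]
-3 1 125 y [43.3 52.2] x [-4.  11.3]
0 -1 113 y [-52.  -43.2] x [-5.  11.1]
0 1 118 y [43.4 51.8] x [-5.2 11.4]
3 -1 126 y [-52.  -43.1] x [-6.7 11.5]
3 1 106 y [43.4 52. ] x [-7.6 11.2]
6 -1 107 y [-51.5 -43.2] x [-8.7 11.2]
6 1 123 y [43.3 52.1] x [-7.8 11.2]
9 -1 112 y [-51.9 -43.2] x [-8.7 11.1]
9 1 113 y [43.3 51.9] x [-8.1 11.2]
12 -1 80 y [-52.  -43.2] x [-8.9 11.1]
12 1 74 y [43.4 52.3] x [-9.5 11.1]
15 -1 1 y [-50.3 -50.3] x [10.4 10.4]
15 1 2 y [46.3 50.5] x [ 8.9 10.4]
```

Finger tips are only 8.6 mm thick, so the upper finger has room beside the rail above the sloping bed: at tip height 16 mm, the lower finger still takes about 4 mm of the rail's upper edge. Turn, then go above the rail.

Call:
send_rows --pt "0 0 0 0 0.1207" --pt "0 0 0 0 0.1207" --pt "0 0 0 0 0.1207" --pt "0 0 0 0 0.1207" --pt "0 0 0 0 0.1207" --pt "0 0 0 0 0.1207" --pt "0 0 0 0 0.1207" --pt "0 0 0 0 0.1207" --pt "0 0 0 0 0.1207" --pt "0 0 0 0 0.1207" --pt "0 0 0 0 0.1207" --pt "0 0 0 0 0.1207" --pt "0 0 0 0 0.1207" --pt "0 0 0 0 0.1207" --pt "0 0 0 0 0.1207" --pt "0 0 0 0 0.1207" --pt "0 0 0 0 0" --pt "0 0 0 0 0"

```text
time_s: 14.55
position: [0.4238, -0.3396, 0.238]
tcp_rot: [[0.287, 0.958, -0.002], [0.958, -0.287, 0.002], [0.001, -0.002, -1.0]]
force: [-0.6, -0.0, 0.4]
opening: 0.999
grasp_force: 0.0
```

Call:
send_rows --pt "73 0.01 -0.0018 0 0" --pt "73 0.02 -0.0018 0 0" --pt "73 0.026 -0.0018 0 0" --pt "73 0.026 -0.0018 0 0" --pt "73 0.026 -0.0018 0 0" --pt "73 0.026 -0.0018 0 0" --pt "73 0.026 -0.0018 0 0" --pt "73 0.026 -0.0018 0 0" --pt "73 0.026 -0.0018 0 0" --pt "73 0.026 -0.0018 0 0" --pt "73 0.026 -0.0018 0 0" --pt "73 0.026 -0.0018 0 0" --pt "73 0.026 -0.0018 0 0" --pt "73 0.026 -0.0018 0 0" --pt "73 0.026 -0.0018 0 0" --pt "73 0.0215 -0.0012 0 0" --pt "73 0 0 0 0" --pt "73 0 0 0 0"

```text
time_s: 16.05
position: [0.5097, 0.0421, 0.2387]
tcp_rot: [[0.286, 0.958, -0.001], [0.958, -0.286, -0.0], [-0.0, -0.001, -1.0]]
force: [-0.1, 0.3, 0.1]
opening: 0.716
grasp_force: 0.0
```

```bash
python3 e.py .5100 .0412 .115 -16.85; cat > r.py <<'E'
from h import *
# rail section from depth in jig X (horizontal), Z, limited to open middle
c=calibration("wrist");w,d=capture("wrist");X=cloud(c,d);np.savez("w.npz",w=w,d=d)
t=np.radians(-16.85);B=np.array([.5199,.0382,.075]);jx=np.array([np.cos(t),np.sin(t),0]);jy=np.array([-np.sin(t),np.cos(t),0])
n=-.5*jx+np.array([0,0,.866]);bx=.866*jx+np.array([0,0,.5])
hsv=cv2.cvtColor(w,cv2.COLOR_BGR2HSV)
q=(X-B);a,b,z=q@bx*1e3,q@jy*1e3,q@n*1e3
ok=(d>0)&(np.abs(a)<70)
for lo,hi in[(-50,-30),(-30,-10),(-10,10),(10,30),(30,50)]:
    m=ok&(b>lo)&(b<hi)
    top=m&(np.abs(z-36)<7)&(hsv[...,1]>60)&(np.abs(a)<32); bed=m&(np.abs(z)<6)&(np.abs(a)>32)
    if top.sum()>30:print("y",lo,"top a",np.percentile(a[top],[1,99]).round(1),"z",np.median(z[top]).round(1),"n",top.sum(),"| bed z",np.median(z[bed]).round(1) if bed.any() else None,bed.sum())
m=ok&(np.abs(z-36)<5)&(hsv[...,1]>60)&(np.abs(a)<32);print("y extent",np.percentile(b[m],[.5,99.5]).round(1))
cv2.imwrite("pics/w8.png",w)
E
python3 r.py
```

```text
t 16.05 pos [0.5097 0.0421 0.2387] toolY -16.61 tilt [-0.0009 -0.0001] F [-0.1  0.3  0.1] open 0.716 gf 0.0
turn rad 0.0042 then shift tool [-0.0007  0.0007  0.1237]
y -50 top a [-23.6  21.4] z 36.5 n 882 | bed z 0.8 936
y -30 top a [-23.5  21.4] z 36.7 n 1147 | bed z 0.8 1280
y -10 top a [-23.5  21.3] z 36.7 n 1216 | bed z 0.7 1369
y 10 top a [-23.6  21.2] z 36.7 n 1289 | bed z 0.8 1439
y 30 top a [-23.6  21.3] z 36.6 n 1116 | bed z 0.8 1523
y extent [-79.3  85.7]
```

Rail measured within about 1 mm of the prediction (top face at x −23.5 to +21.3, 36.6 above the bed). Descending.

Call:
send_rows --pt "73 -0.0007 0 0.013 0.0042" --pt "73 0 0 0.02 0" --pt "73 0 0 0.02 0" --pt "73 0 0 0.02 0" --pt "73 0 0 0.02 0" --pt "73 0 0 0.014 0" --pt "73 0 0 0.01 0" --pt "73 0 0 0.007 0" --pt "73 0 0 0.005 0" --pt "73 0 0 0 0" --pt "73 0 0 0 0"

```text
time_s: 17.02
position: [0.5104, 0.0398, 0.1103]
tcp_rot: [[0.294, 0.956, 0.001], [0.956, -0.294, -0.0], [0.0, 0.001, -1.0]]
force: [-0.5, -0.7, 0.4]
opening: 0.712
grasp_force: 0.0
```

```bash
python3 e.py .5095 .0414 .1055 -16.85; python3 - <<'E'
from h import *
w,d=capture("wrist");q,_=capture("side");cv2.imwrite("pics/w9.png",np.hstack([cv2.resize(w,(450,338)),cv2.resize(q[150:280,220:350],(338,338),interpolation=2)]))
E
```

```text
t 17.02 pos [0.5104 0.0398 0.1103] toolY -17.11 tilt [ 0.0006 -0.0001] F [-0.5 -0.7  0.4] open 0.712 gf 0.0
turn rad -0.0045 then shift tool [ 0.0012 -0.0014  0.0048]
```

View pics/w9.png

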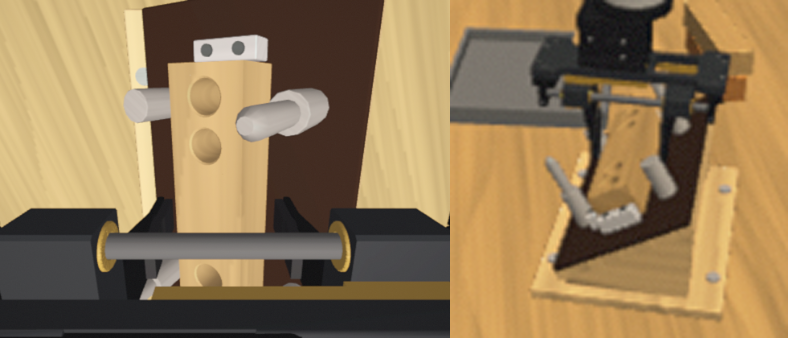

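The fingers straddle the rail cleanly, clear of both pins. I lower a few mm more while narrowing, then close.

Call:
send_rows --pt "80 0.001 -0.001 0.001 -0.0045" --pt "86 0 -0.0004 0.001 0" --pt "86 0 0 0.0014 0" --pt "86 0 0 0.0014 0" --pt "86 0 0 0 0"

```text
time_s: 17.53
position: [0.5089, 0.0415, 0.105]
tcp_rot: [[0.29, 0.957, -0.0], [0.957, -0.29, 0.0], [-0.0, -0.0, -1.0]]
force: [-0.1, 0.2, -0.3]
opening: 0.661
grasp_force: 0.0
```

Call:
send_rows --pt "90 0 0 0 0" --pt "95 0 0 0 0" --pt "100 0 0 0 0" --pt "110 0 0 0 0" --pt "130 0 0 0 0" --pt "130 0 0 0 0"

```text
time_s: 18.03
position: [0.5087, 0.0415, 0.105]
tcp_rot: [[0.29, 0.957, -0.001], [0.957, -0.29, 0.0], [-0.0, -0.001, -1.0]]
force: [-0.4, 1.4, -0.1]
opening: 0.6
grasp_force: 27.3
```

```bash
python3 e.py .5095 .0414 .1055 -16.85; python3 r.py
```

```text
t 18.03 pos [0.5087 0.0415 0.105 ] toolY -16.85 tilt [-0.001   0.0002] F [-0.4  1.4 -0.1] open 0.6 gf 27.3
turn rad 0.0001 then shift tool [ 0.0001  0.0008 -0.0005]
y -50 top a [-23.5  21.2] z 36.5 n 1175 | bed z 0.6 61
y -30 top a [-18.2  21.4] z 36.7 n 1336 | bed z 0.6 14
y -10 top a [-22.5  21.2] z 36.7 n 2445 | bed z 0.7 1509
y 10 top a [-23.6  21.3] z 36.7 n 4013 | bed z 0.7 4211
y 30 top a [-23.5  21.3] z 36.6 n 3701 | bed z 0.7 4562
y extent [-45.   86.1]
```

Call:
send_rows --pt "200 0 0 0 0" --pt "200 0 0 0 0" --pt "200 0 0 -0.001 0" --pt "200 0 0 -0.001 0" --pt "200 0 0 -0.0015 0" --pt "200 0 0 -0.0015 0" --pt "200 0 0 0 0"

```text
time_s: 18.67
position: [0.5095, 0.0413, 0.1105]
tcp_rot: [[0.29, 0.957, 0.001], [0.957, -0.29, -0.0], [0.0, 0.001, -1.0]]
force: [0.2, 0.1, -1.8]
opening: 0.596
grasp_force: 27.3
```

```bash
python3 e.py .5095 .0414 .1055 -16.85; python3 r.py
```

```text
t 18.67 pos [0.5095 0.0413 0.1105] toolY -16.84 tilt [ 0.0011 -0.0002] F [ 0.2  0.1 -1.8] open 0.596 gf 27.3
turn rad 0.0002 then shift tool [ 0.0001 -0.0001  0.005 ]
y -50 top a [-20.   24.9] z 40.7 n 1357 | bed z 0.7 8
y -30 top a [-14.2  24.9] z 41.0 n 1404 | bed z 0.7 43
y -10 top a [-18.9  24.8] z 40.9 n 2539 | bed z 0.7 1829
y 10 top a [-20.   24.9] z 41.0 n 4176 | bed z 0.7 4006
y 30 top a [-20.   24.8] z 40.8 n 4094 | bed z 0.7 4291
y extent [-46.6  86.1]
```

The rail is lifted and stayed parallel, with 1.8 N on the wrist. The pins lean over it, so I draw it out along the pin axis before carrying it away.

Call:
send_rows --pt "200 0 -0.0025 -0.0043 0" --pt "200 0 -0.005 -0.00866 0" --pt "200 0 -0.005 -0.00866 0" --pt "200 0 -0.005 -0.00866 0" --pt "200 0 -0.005 -0.00866 0" --pt "200 0 -0.005 -0.00866 0" --pt "200 0 -0.005 -0.00866 0" --pt "200 0 -0.005 -0.00866 0" --pt "200 0 -0.005 -0.00866 0" --pt "200 0 -0.005 -0.00866 0" --pt "200 0 -0.005 -0.00866 0" --pt "200 0 -0.005 -0.00866 0" --pt "200 0 -0.0025 -0.0043 0" --pt "200 0 0 0 -0.059" --pt "200 0 0 0 -0.059" --pt "200 0 0 0 0"

```text
time_s: 20.05
position: [0.4516, 0.0588, 0.2143]
tcp_rot: [[0.174, 0.985, 0.0], [0.985, -0.174, -0.0], [-0.0, 0.0, -1.0]]
force: [-0.3, 0.1, -1.3]
opening: 0.599
grasp_force: 27.3
```

```bash
python3 e.py .3878 .3958 .2145 -10.1
```

```text
t 20.05 pos [0.4516 0.0588 0.2143] toolY -10.02 tilt [ 0.0002 -0.0001] F [-0.3  0.1 -1.3] open 0.599 gf 27.3
turn rad 0.0014 then shift tool [ 3.206e-01 -1.219e-01 -2.000e-04]
```

Call:
send_rows --pt "200 0.01 -0.0038 0 0" --pt "200 0.02 -0.0076 0 0" --pt "200 0.0229 -0.0087 0 0" --pt "200 0.0229 -0.0087 0 0" --pt "200 0.0229 -0.0087 0 0" --pt "200 0.0229 -0.0087 0 0" --pt "200 0.0229 -0.0087 0 0" --pt "200 0.0229 -0.0087 0 0" --pt "200 0.0229 -0.0087 0 0" --pt "200 0.0229 -0.0087 0 0" --pt "200 0.0229 -0.0087 0 0" --pt "200 0.0229 -0.0087 0 0" --pt "200 0.0229 -0.0087 0 0" --pt "200 0.02 -0.0076 0 0" --pt "200 0.0187 -0.0074 0 0" --pt "200 0 0 0 0" --pt "200 0 0 0 0"

```text
time_s: 21.47
position: [0.3864, 0.3968, 0.2136]
tcp_rot: [[0.173, 0.985, -0.001], [0.985, -0.174, -0.001], [-0.001, -0.001, -1.0]]
force: [0.1, 0.1, -1.5]
opening: 0.598
grasp_force: 27.3
```

```bash
python3 e.py .3878 .3958 .06 -10.1
cat > q.py <<'E'
from h import *
s=read_state();w,d=capture("wrist");c=calibration("wrist");X=cloud(c,d);R=np.array(s["tcp_rot"])
L=(X-s["position"])@R*1e3;hsv=cv2.cvtColor(w,cv2.COLOR_BGR2HSV)
m=(d>0)&(L[...,2]<45)&(L[...,2]>-40)&(np.abs(L[...,1])<34)&(L[...,0]>15)&(L[...,0]<80)&(hsv[...,1]>60)
P=L[m]; b=np.arange(-34,36,4)
for lo,hi in[(18,32),(40,55)]:
    r=[]
    for a in b:
        k=P[(P[:,1]>=a)&(P[:,1]<a+4)&(P[:,0]>lo)&(P[:,0]<hi)]
        if len(k)>8:r.append((int(a+2),round(float(np.median(k[:,2])),1)))
    print("tool y -> z mm at x",lo,r)
E
python3 q.py
```

```text
t 21.47 pos [0.3864 0.3968 0.2136] toolY -9.99 tilt [-0.0009 -0.0007] F [ 0.1  0.1 -1.5] open 0.598 gf 27.3
turn rad 0.0019 then shift tool [-0.0006  0.0016  0.1536]
tool y -> z mm at x 18 [(-28, 10.0), (-24, 8.7), (-20, 6.4), (-16, 4.0), (-12, 1.7), (-8, -0.8), (-4, -3.1), (0, -5.4), (4, -7.6), (8, -10.0), (12, -11.4), (16, -5.4), (20, 1.6), (24, 8.7), (28, 15.3)]
tool y -> z mm at x 40 [(-28, 10.2), (-24, 8.7), (-20, 6.3), (-16, 4.6), (-12, 7.3), (-8, 14.1), (-4, 20.8), (0, -5.4), (4, -7.6), (8, -9.9), (12, -11.3), (16, -5.2), (20, 1.5), (24, 8.6), (28, 15.4)]
```

The rail sits in the grip at 30.2°, with its lowest edge 41 mm below the TCP, so it should touch the tray floor near TCP z = 48 mm. Lowering.

Call:
send_rows --pt "200 0 0.0016 0.01 0" --pt "200 0 0 0.02 0" --pt "200 0 0 0.025 0" --pt "200 0 0 0.025 0" --pt "200 0 0 0.025 0" --pt "200 0 0 0.02 0" --pt "200 0 0 0.015 0" --pt "200 0 0 0.01 0" --pt "200 0 0 0.006 0" --pt "200 0 0 0.003 0" --pt "200 0 0 0 0"

```text
time_s: 22.43
position: [0.3894, 0.3952, 0.0548]
tcp_rot: [[0.176, 0.984, -0.0], [0.984, -0.176, -0.0], [-0.0, -0.0, -1.0]]
force: [0.7, 0.5, -1.9]
opening: 0.599
grasp_force: 27.3
```

Call:
send_rows --pt "200 0 0 0.0015 0" --pt "200 0 0 0.0015 0" --pt "200 0 0 0.0015 0" --pt "200 0 0 0.0015 0" --pt "200 0 0 0 0"

```text
time_s: 22.85
position: [0.3891, 0.3956, 0.0491]
tcp_rot: [[0.175, 0.985, 0.0], [0.985, -0.175, 0.0], [0.0, 0.0, -1.0]]
force: [0.0, 0.1, -2.4]
opening: 0.599
grasp_force: 27.3
```

```bash
python3 e.py .3878 .3958 .048 -10.1;python3 q.py
```

```text
t 22.85 pos [0.3891 0.3956 0.0491] toolY -10.07 tilt [0.0001 0.0001] F [ 0.   0.1 -2.4] open 0.599 gf 27.3
turn rad 0.0006 then shift tool [-0.     -0.0013  0.0011]
tool y -> z mm at x 18 [(-28, 10.0), (-24, 8.3), (-20, 5.9), (-16, 3.8), (-12, 1.4), (-8, -0.9), (-4, -3.2), (0, -5.5), (4, -7.9), (8, -10.3), (12, -11.3), (16, -4.5), (20, 2.2), (24, 9.3), (28, 15.8)]
tool y -> z mm at x 40 [(-28, 10.0), (-24, 8.3), (-20, 5.9), (-16, 4.4), (-12, 8.3), (-8, 15.6), (-4, 22.1), (0, -5.8), (4, -7.9), (8, -10.2), (12, -11.2), (16, -4.8), (20, 2.4), (24, 9.3), (28, 15.5)]
```

Contact is imminent. I go down a little more, then take the first part of the levelling arc.

Call:
send_rows --pt "200 0 0 0.0012 0" --pt "200 0 0 0.0008 0" --pt "200 0 0 0 0"

```text
time_s: 23.15
position: [0.3893, 0.3957, 0.048]
tcp_rot: [[0.175, 0.985, 0.001], [0.985, -0.175, 0.0], [0.0, 0.0, -1.0]]
force: [-0.8, -0.5, 6.0]
opening: 0.598
grasp_force: 27.8
```

Call:
send_rows --pt "200 0 0.0012 0.0016 0" --pt "200 0 0.0012 0.0016 0" --pt "200 0 0 0 0"

```text
time_s: 23.4
position: [0.3902, 0.3955, 0.047]
tcp_rot: [[0.176, 0.984, -0.002], [0.984, -0.176, 0.001], [0.0, -0.002, -1.0]]
force: [-5.6, -0.6, 22.4]
opening: 0.597
grasp_force: 28.5
```

```bash
python3 e.py .3878 .3958 .048 -10.1;python3 q.py
```

```text
t 23.4 pos [0.3902 0.3955 0.047 ] toolY -10.12 tilt [-0.0019  0.0008] F [-5.6 -0.6 22.4] open 0.597 gf 28.5
turn rad -0.0004 then shift tool [-0.0002 -0.0024 -0.001 ]
tool y -> z mm at x 18 [(-28, 8.4), (-24, 7.0), (-20, 4.7), (-16, 2.5), (-12, 0.4), (-8, -1.8), (-4, -4.0), (0, -6.2), (4, -8.5), (8, -10.6), (12, -12.0), (16, -5.8), (20, 1.8), (24, 9.1), (28, 15.7), (32, 40.2)]
tool y -> z mm at x 40 [(-28, 8.5), (-24, 7.0), (-20, 4.8), (-16, 3.1), (-12, 6.8), (-8, 15.0), (-4, 21.6), (0, -6.2), (4, -8.4), (8, -10.6), (12, -11.9), (16, -5.6), (20, 1.6), (24, 9.1), (28, 15.9), (32, 39.6)]
```

The pinch is stiff (22 N, only about 1° of pivot). I slacken the grip slightly so the rail can pivot at low force.

Call:
send_rows --pt "110 0 0 -0.001 0" --pt "108 0 0 0 0" --pt "107 0 0 0 0"

```text
time_s: 23.7
position: [0.3901, 0.3955, 0.0471]
tcp_rot: [[0.176, 0.984, -0.002], [0.984, -0.176, 0.001], [0.0, -0.002, -1.0]]
force: [-5.9, -0.2, 15.7]
opening: 0.598
grasp_force: 28.1
```

```bash
python3 e.py .3878 .3958 .048 -10.1;python3 q.py
```

```text
t 23.7 pos [0.3901 0.3955 0.0471] toolY -10.11 tilt [-0.0017  0.0007] F [-5.9 -0.2 15.7] open 0.598 gf 28.1
turn rad -0.0002 then shift tool [-0.0001 -0.0024 -0.0009]
tool y -> z mm at x 18 [(-28, 8.7), (-24, 7.2), (-20, 4.9), (-16, 2.6), (-12, 0.6), (-8, -1.6), (-4, -3.9), (0, -6.0), (4, -8.4), (8, -10.6), (12, -11.9), (16, -5.5), (20, 1.6), (24, 8.9), (28, 15.9), (32, 40.4)]
tool y -> z mm at x 40 [(-28, 8.7), (-24, 7.0), (-20, 4.8), (-16, 3.3), (-12, 7.3), (-8, 15.2), (-4, 21.6), (0, -6.2), (4, -8.2), (8, -10.6), (12, -11.9), (16, -5.5), (20, 1.7), (24, 9.2), (28, 15.8), (32, 40.4)]
```

Call:
send_rows --pt "105 0 0 0 0"

```text
time_s: 23.83
position: [0.3902, 0.3955, 0.0472]
tcp_rot: [[0.176, 0.984, -0.002], [0.984, -0.176, 0.001], [0.0, -0.002, -1.0]]
force: [-5.4, 0.2, 16.7]
opening: 0.598
grasp_force: 28.1
```

Call:
send_rows --pt "104 0 0 0 0"

```text
time_s: 23.92
position: [0.3902, 0.3955, 0.0471]
tcp_rot: [[0.176, 0.984, -0.002], [0.984, -0.176, 0.001], [0.0, -0.002, -1.0]]
force: [-5.7, -0.1, 18.1]
opening: 0.596
grasp_force: 26.3
```

Call:
send_rows --pt "103 0 0 0 0"

```text
time_s: 24.0
position: [0.3902, 0.3955, 0.0471]
tcp_rot: [[0.176, 0.984, -0.002], [0.984, -0.176, 0.001], [0.0, -0.002, -1.0]]
force: [-5.7, -0.6, 16.0]
opening: 0.599
grasp_force: 22.2
```

Call:
send_rows --pt "101.5 0 0 0 0" --pt "100.5 0 0 0 0"

```text
time_s: 24.17
position: [0.3903, 0.3955, 0.047]
tcp_rot: [[0.175, 0.984, -0.001], [0.984, -0.175, 0.001], [0.0, -0.002, -1.0]]
force: [-4.1, 0.2, 10.5]
opening: 0.609
grasp_force: 11.7
```

Call:
send_rows --pt "100 0 0.0012 0.0016 0"

```text
time_s: 24.25
position: [0.3918, 0.3953, 0.0451]
tcp_rot: [[0.175, 0.985, -0.0], [0.985, -0.175, 0.001], [0.001, -0.001, -1.0]]
force: [-1.9, -0.7, 3.9]
opening: 0.609
grasp_force: 5.0
```

Slackening works: force has dropped to 4 N and the rail is pivoting. I continue in small steps, following the narrowing width.

Call:
send_rows --pt "100.5 0 0.0012 0.0017 0" --pt "101 0 0.0012 0.0017 0"

```text
time_s: 24.42
position: [0.3959, 0.3949, 0.0403]
tcp_rot: [[0.175, 0.985, 0.002], [0.985, -0.175, 0.001], [0.001, 0.002, -1.0]]
force: [1.5, 0.5, -1.2]
opening: 0.603
grasp_force: 0.4
```

```bash
python3 e.py .3878 .3958 .048 -10.1;python3 q.py
```

```text
t 24.42 pos [0.3959 0.3949 0.0403] toolY -10.05 tilt [0.0022 0.0011] F [ 1.5  0.5 -1.2] open 0.603 gf 0.4
turn rad 0.0008 then shift tool [-0.0005 -0.0081 -0.0077]
tool y -> z mm at x 18 [(-20, -1.8), (-16, -2.5), (-12, -3.2), (-8, -3.9), (-4, -4.7), (0, -5.2), (4, -5.9), (8, -6.6), (12, -7.4), (16, -8.0), (20, -8.8), (24, -8.6), (28, 33.2)]
tool y -> z mm at x 40 [(-20, -1.8), (-16, -2.5), (-12, -3.2), (-8, -3.0), (-4, 15.9), (0, 28.7), (4, 27.5), (8, -6.3), (12, -7.3), (16, -7.9), (20, -8.7), (24, -8.7), (28, 29.3)]
```

Tilt is down to 10°, with its load nearly all on the floor. I finish the arc.

Call:
send_rows --pt "103 0 0.001 0.0019 0" --pt "105 0 0.001 0.0019 0"

```text
time_s: 24.63
position: [0.3974, 0.3941, 0.0357]
tcp_rot: [[0.175, 0.985, 0.0], [0.985, -0.175, 0.0], [0.0, 0.0, -1.0]]
force: [-0.3, -0.1, -0.5]
opening: 0.596
grasp_force: 0.0
```

```bash
python3 e.py .3878 .3958 .048 -10.1;python3 q.py
```

```text
t 24.63 pos [0.3974 0.3941 0.0357] toolY -10.09 tilt [0.0002 0.0001] F [-0.3 -0.1 -0.5] open 0.596 gf 0.0
turn rad 0.0001 then shift tool [-0.     -0.0097 -0.0123]
tool y -> z mm at x 18 [(-20, -6.7), (-16, -6.7), (-12, -6.8), (-8, -6.8), (-4, -6.7), (0, -6.7), (4, -6.8), (8, -6.9), (12, -6.7), (16, -6.8), (20, -6.7), (24, -6.7), (32, 29.3)]
tool y -> z mm at x 40 [(-20, -6.7), (-16, -6.8), (-12, -6.8), (-8, -6.6), (-4, -6.3), (0, 26.5), (4, 26.8), (8, -5.0), (12, -6.2), (16, -6.7), (20, -6.8), (24, -6.7), (32, 29.5)]
```

The rail lies flat (top at z = 42.4 mm). Open and withdraw straight up.

Call:
send_rows --pt "80 0 0.002 0 0" --pt "60 0 0 0 0" --pt "40 0 0 0 0" --pt "40 0 0 0 0" --pt "40 0 0 -0.005 0" --pt "40 0 0 -0.015 0" --pt "40 0 0 -0.03 0" --pt "40 0 0 -0.035 0" --pt "40 0 0 -0.035 0" --pt "40 0 0 -0.035 0" --pt "40 0 0 -0.035 0" --pt "0 0 -0.03 0 0" --pt "0 0 -0.03 0 0" --pt "0 0 0 0 0" --pt "0 0 0 0 0" --pt "0 0 0 0 0"

```text
time_s: 26.02
position: [0.3401, 0.4045, 0.2264]
tcp_rot: [[0.174, 0.985, 0.001], [0.985, -0.174, 0.0], [0.001, 0.001, -1.0]]
force: [-0.4, -0.6, 0.2]
opening: 0.997
grasp_force: 0.0
```

```bash
python3 e.py .3878 .3958 .048 -10.1; python3 - <<'E'
from h import *
c=calibration("wrist");w,d=capture("wrist");X=cloud(c,d)
m=(d>0)&(np.abs(X[...,2]-.043)<.005);k=[q for q in cv2.findContours(m.astype(np.uint8),0,1)[0] if cv2.contourArea(q)>800]
for q in k:print("at z43:",rect(onz(c,q[:,0],.043)))
f,_=capture("top");f0=np.load("top0.npz")["p"];S=cv2.cvtColor(f,cv2.COLOR_BGR2HSV);m=(S[...,1]<55)&(S[...,2]>110);m[:190]=0;m[290:]=0;m[:,:345]=0;m[:,460:]=0
print("plate",rect(onz("top",big(m)[:,0],.014)))
D=(cv2.absdiff(f,f0).max(2)>40).astype(np.uint8)
for q in cv2.findContours(D,0,1)[0]:
    if cv2.contourArea(q)>15:print("changed px",cv2.boundingRect(q))
cv2.imwrite("pics/top2.png",f)
E
```

```text
t 26.02 pos [0.3401 0.4045 0.2264] toolY -10.04 tilt [0.0011 0.0004] F [-0.4 -0.6  0.2] open 0.997 gf 0.0
turn rad 0.0011 then shift tool [-0.0003  0.0483  0.1785]
at z43: (array([500. , 373.7]), array([169.7,  47.6]), 79.9)
at z43: (array([400. , 395.3]), array([168.6,  45.6]), 79.9)
plate (array([ 423.9, -339.6]), array([126.9, 203.8]), 3.6)
changed px (324, 413, 8, 7)
changed px (317, 394, 12, 19)
changed px (275, 393, 11, 4)
changed px (2, 289, 35, 22)
changed px (0, 223, 172, 197)
changed px (367, 217, 75, 48)
changed px (225, 174, 86, 66)
```

```bash
python3 -c "
from rig import *
print(hand_in())"
```

```text
the job is handed in; nothing more can be done
None
```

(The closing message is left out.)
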